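# Shim the rocking microscope

### The arm

A 6-joint arm with a two-finger parallel gripper is mounted at the origin on the work surface. World frame = base frame: x ahead of the robot, y to its left, z up, the work surface at z = 0. Lengths are in m, angles in degrees, forces in N, time in s.
With the tool pointing down it reaches from about 0.4 to 0.925 m from the base axis. Payload 3.4 kg.
Tool frame: the origin (TCP) lies between the finger pads; the fingertips stand manip.tips_ahead ahead of it and the grasp point (between the pads) lies 3 mm ahead of it (manip.tips_ahead is the distance from the TCP to the fingertips, in m); z points along the fingers, y is the line along which they close (so a half turn about z gives the same grasp; the last joint's range is limited). The gripper opens to 85 mm and grips with 20 to 120 N. Pads are 22 mm wide; open, the fingers measure 114 mm over their backs; the gripper's body (76 mm by 85 mm) begins 54 mm behind the grasp point. The pads swing forward as they close: fully open they stand 13 mm farther back than shut.
Start: joints at [61.049, 17.578, 86.31, -0, 76.112, -4.211], TCP at [0.241, 0.522, 0.253] pointing down, gripper open.
Joint ranges: [-179.03, 179.03], [-60, 130.46], [8.19, 133.38], [-81.62, 261.62], [5.75, 156.47], [-153.77, 153.77]. Speed limits (degrees/s): [147.25, 147.25, 180, 180, 180, 180].

### API

Orientations are given as a 3x3 rotation matrix whose columns are the frame's x, y, z axes.
In Python, from rig import get_state, read_camera, camera_model, hand_in, outline_of, place_of, manip gives the robot as it stands. The module is installed in compiled form; this text tells all that it offers.
- The arm moves only by the tool servo_tool, never from a script. Its argument "motion" is one flat list of numbers, 5 for each row, row after row: the opening, from 0 (shut) to 1 (fully open), then the shift along the tool's x, y, z in cm, then the turn about the tool's z in degrees. A call has 1 to 8 rows; each row shifts and turns the commanded pose from where the row before left it, along the tool's axes as they then stand; what a row does not reach is not made up. A row lasts 1/8 s, in which the tool goes at most 62.5 mm and 10.7 degrees, less where a joint would pass 70% of its speed; a pose out of reach is approached as far as the arm can. A call with a gripper value outside its range is refused whole. The fingers move at their own pace and stop on an object; "grip_force" is the grip in N (left out, the last holds). Time passes only in rows, so rows that do not move let the fingers close. It gives the time, the measured TCP pose, the force, the opening and the grip force at its end, in the units of the state.
- get_state(): the state, without advancing time (a new reading comes with each control period).
- read_camera(name): name is "side" or "top"; returns the picture (400x640x3 uint8, red, green, blue); there is no depth.
- camera_model(name): a dict with "vertical_fov" (degrees; the focal length in pixels is half the picture's height over the tangent of half this angle, whatever the lens; pixels are square), "cx", "cy" (the principal point, pixels), "xyz" and "attitude" of the camera in the world. Camera axes: x right, y up, looking along -z (the intrinsics and any distortion apply to the point x, -y, -z); pixel columns grow to the right and rows downward; lengths in m; the calibration is good to about 2 mm. A picture is of the moment at which its call begins. camera_model takes no time and is no camera call.
- hand_in(): hands the job in; it is judged then, once.
Trained networks look in the newest picture that a camera, given by its name, has taken for a name from the list of things; names that differ only in an ending like _2 or _b are one class to them, and where a whole thing is asked for, a point or a joint stands for the part that bears it (a point fixed in the world has none). Each returns a list of dicts, best first, with "confidence" (0 to 1); they miss things now and then, are a little off and sometimes report something else, mostly with a low value. They report only what shows in the picture. A call takes as long as a camera call. They do not tell look-alikes from the thing itself.
- outline_of(name, camera): "mask" (400x640 bool, what is visible of it) and "rect" ([left, top, width, height] in pixels, round what is visible of it).
- place_of(name, camera): "point" ([column, row] in pixels: a listed point, or the origin of a listed thing).
The state is a dict: "t": time; "joint_positions": joint angles; "qd": joint speeds; "joint_efforts": joint torques, N m; "eef_pos": TCP position; "orientation": TCP orientation; "force": force on the tool from outside, world axes, zero at the start; "torque": the same for the moment, N m; "gripper_width": opening from 0.0 (shut) to 1.0 (fully open); "grip_force": force on a finger pad.
Only numpy, scipy, OpenCV 4.12 (cv2) and the standard library are available. Lean on these libraries where they do the work, as an engineer would, in place of code of your own. Each camera call takes 0.05 s, during which the arm holds its last target. There are 200 camera calls.

### The job

The stereo microscope rocks because one foot of its stand has lost its rubber pad and hangs clear of the bench. Push the levelling wedge, thin end first, along the bench and under that foot until it sits snug and the microscope stands level and firm; then press down with a fingertip on the corner of the base plate above that foot to check that it no longer rocks, and come clear. Only push and press: do not lift the wedge or the microscope, do not shove the microscope along the bench, and leave the parts around it where they stand.

Things in the scene. Friction and masses are not known exactly. Their poses are not given: they have to be found in the camera images.
- microscope: stereo microscope on a pole stand, 4.2 kg (+-15 %), loose. Base plate 250 (x) by 280 mm (y), underside 24 mm, top 38 mm above the bench. Origin: on the bench under the plate's centre; x points to the eyepiece side, z up. Feet at x +-105, y +-120 mm. Pole at x -88, y 0, 295 mm tall; head within |y| 50 mm, from 140 mm up. It stands level on three rubber pads (friction about 0.6)
- short_foot (a point): centre of the underside of the foot without a pad (x +105, y +120 mm on the microscope): a steel collar 24 mm in diameter, flat below, 10 mm above the bench while the microscope stands level, 20 mm inside the plate's edges. It is open to the left (+y of the microscope), where the wedge lies
- base_corner (a point): point on the base plate's top, straight above the short foot, 38 mm above the bench, 20 mm in from both edges of the corner: the place to press; nothing stands over it. Without the wedge some 3 N here rock the stand down onto the short foot (0.06 rad); a press of 5 to 10 N is a fair test
- wedge: black plastic levelling wedge, 70 g, loose: 110 mm long (x), 50 mm wide (y), 3 mm thick at the nose (+x end), rising evenly to 20 mm at the flat upright tail (-x end). Origin: centre of its underside; x points to the nose, z up. It starts left of the microscope, nose roughly towards the short foot but off line by up to 15 mm and turned up to 0.4 rad. Friction about 0.6: it stays where it is left
- wedge_nose (a point): middle of the wedge's nose edge, on the bench; at the start some 40 to 80 mm short of the short foot. The ramp meets the foot when the nose is about 33 mm past the foot's centre; over the next 3 to 5 mm the pushing force climbs from under 1 N to about 10 N (snug). Pushed on with more than about 16 N, it drags the microscope along the bench
- wedge_tail (a point): middle of the wedge's upright tail face, 10 mm above the bench: the face to push
- specimen: ceramic ring 40 mm in diameter, 12 mm high, lying on the microscope's round stage under the objective; leave alone
- threaded_body: threaded steel cylinder 35 mm in diameter, 58 mm high, standing between the robot and the wedge's lane; origin at its foot; leave alone
- flange: steel flange 64 mm in diameter with a slotted collar, 24 mm high, on the far side of the wedge's lane; origin at its foot; leave alone
- tube_a: tube assembly: steel flange 60 mm in diameter, white ceramic body, copper stem, 109 mm high; origin at its foot; leave alone
- tube_b: second tube assembly, the same as tube_a; leave alone
- sleeve: white ceramic sleeve 52 mm in diameter, 62 mm high, standing; origin at its foot; leave alone
- tweezers: steel tweezers 125 mm long, lying flat, right of the microscope; leave alone
- vial: small glass jar 32 mm in diameter, 62 mm high, right of the microscope; origin at its foot; leave alone
There are look-alikes about, which are no part of the job. Several things have the shape of the wedge; the one meant has the colours described above.

How it is judged (in metres and radians):
On the way, in this order (a step that is already met when the one before it is completed fails the run):
1. the wedge, pushed under the short foot, carries at least 1 N of the microscope, which stays level within 0.012 rad (contact force between wedge and microscope above 1 N and angle between microscope's own z axis and vertical below 0.012 rad), for 0.2 s.
2. a finger presses with at least 4 N on the base plate within 60 mm of the corner over the short foot, and the microscope does not rock (level within 0.012 rad) (contact force between the fingers and microscope above 4 N and horizontal distance between the grasp point and base_corner below 0.06 m and angle between microscope's own z axis and vertical below 0.012 rad), for 0.1 s.
At the end, for the whole second after the job is handed in: the wedge lies flat on the bench under the short foot and carries at least 1 N of the microscope; the microscope is level within 0.009 rad (0.5 degrees), within 15 mm (25 mm at the short foot) of where it stood, and both are at rest (contact force between wedge and microscope above 1 N and x of short_foot in the frame of wedge between -0.055 and 0.055 m and y of short_foot in the frame of wedge between -0.03 and 0.03 m and angle between microscope's own z axis and vertical below 0.009 rad and angle between wedge's own z axis and vertical below 0.03 rad and linear speed of each of microscope, wedge below 0.01 m/s and distance of microscope from where it was at the start of the episode below 0.015 m and distance of short_foot from where it was at the start of the episode below 0.025 m); the robot touches nothing.
It fails at once if the wedge is lifted more than 12 mm off the bench (height (world z) of wedge above 0.012 m).
It fails at once if the microscope is lifted more than 12 mm or tipped more than 0.1 rad (height (world z) of microscope above 0.012 m or angle between microscope's own z axis and vertical above 0.1 rad).
It fails at once if the microscope is shoved more than 15 mm at its middle or 25 mm at the short foot (distance of microscope from where it was at the start of the episode above 0.015 m or distance of short_foot from where it was at the start of the episode above 0.025 m).
It fails at once if a part standing around is shifted more than 30 mm (distance of any of specimen, threaded_body, flange, tube_a, tube_b, sleeve, tweezers, vial from where it was at the start of the episode above 0.03 m).
It also fails if it takes over 58 s, if anything falls off the work surface, if the arm or the gripper's body presses on something with over 40 N, if the wrist force passes 120 N, or if a joint passes its speed limit or range.

## Working session

There is one attempt and no reset: what is moved stays moved. The work goes in short steps, Python scripts to look and compute and a tool call to move; the robot and the scene stay as the last step left them, time stands still between calls to the robot, and variables do not carry over. Pictures are saved under pics/ and viewed, at most 10 in all, crops included, and the job is handed in when it is done.

Besides the shell and the picture viewer there is one more tool, called after "Call:" as a command line: name --argument value ..., lists and objects as JSON in quotes. servo_tool: Moves the arm, as the interface text tells. Its arguments: {"type":"object","properties":{"motion":{"type":"array","items":{"type":"number"}},"grip_force":{"type":"number"}},"required":["motion"]}

```bash
mkdir -p pics; cat > h.py <<'E'
import numpy as np, cv2
from rig import *
def f(cm): return 200/np.tan(np.radians(cm["vertical_fov"])/2)
def ray(cam,px):
    cm=camera_model(cam); F=f(cm)
    d=np.array([(px[0]-cm["cx"])/F,-(px[1]-cm["cy"])/F,-1.]); R=np.array(cm["attitude"])
    return np.array(cm["xyz"]),R@d
def onz(cam,px,z):
    o,d=ray(cam,px); return o+d*(z-o[2])/d[2]
def tri(p1,p2,c1="side",c2="top"):
    A=[];b=[]
    for c,p in((c1,p1),(c2,p2)):
        o,d=ray(c,p); d=d/np.linalg.norm(d); M=np.eye(3)-np.outer(d,d); A.append(M); b.append(M@o)
    return np.linalg.lstsq(np.vstack(A),np.hstack(b),rcond=None)[0]
E
python3 - <<'E'
from h import *
np.set_printoptions(precision=4,suppress=True)
s=get_state(); print(s["t"],s["eef_pos"],s["orientation"],s["force"],manip.tips_ahead)
for c in("side","top"):
    print(c,camera_model(c)); im=read_camera(c); cv2.imwrite(f"pics/{c}0.png",im[:,:,::-1])
for n in("wedge","wedge_nose","wedge_tail","short_foot","base_corner","microscope","threaded_body","flange"):
    for c in("side","top"):
        print(n,c,[(np.round(r["point"],1),round(r["confidence"],2),onz(c,r["point"],{"wedge_tail":.01,"short_foot":.01,"base_corner":.038}.get(n,0))) for r in place_of(n,c)[:4]])
E
```

```text
0.0 [0.2403 0.5216 0.2524] [[-0.9082  0.4185 -0.001 ]
 [ 0.4185  0.9082 -0.0018]
 [ 0.0002 -0.002  -1.    ]] [-0.0121 -0.0173 -0.0945] 0.022
side {'vertical_fov': 47.23587198893209, 'cx': 316.14957785521307, 'cy': 196.24361744256538, 'xyz': array([ 1.1506, -0.6465,  0.8644]), 'attitude': array([[ 0.7269, -0.4692,  0.5015],
       [ 0.6867,  0.486 , -0.5406],
       [ 0.01  ,  0.7373,  0.6755]])}
top {'vertical_fov': 53.668543992495714, 'cx': 329.96115020666696, 'cy': 198.54749654970104, 'xyz': array([ 0.3789, -0.0232,  1.2739]), 'attitude': array([[ 0.0131,  0.9866, -0.1628],
       [-0.9999,  0.0133,  0.    ],
       [ 0.0022,  0.1628,  0.9867]])}
wedge side [(array([348.1, 262.6]), 0.94, array([ 0.7276, -0.0736,  0.    ])), (array([342.9, 188.7]), 0.86, array([0.5419, 0.1215, 0.    ])), (array([324.6, 148.7]), 0.78, array([ 0.3755,  0.2254, -0.    ])), (array([392.9, 172.9]), 0.62, array([0.6024, 0.2784, 0.    ]))]
wedge top [(array([342.9, 157.4]), 0.95, array([ 0.7283, -0.0644,  0.    ])), (array([257.1, 261.9]), 0.83, array([0.3818, 0.2058, 0.    ])), (array([285.2, 211.3]), 0.7
[... 1577 characters left out ...]
 0.0544, 0.038 ]))]
microscope side [(array([263.2, 223.8]), 0.9, array([ 0.4825, -0.1288,  0.    ]))]
microscope top [(array([298.5, 167.9]), 0.66, array([0.6905, 0.0822, 0.    ])), (array([364. , 236.1]), 0.55, array([ 0.4682, -0.1343,  0.    ]))]
threaded_body side [(array([296.2, 182.2]), 0.61, array([0.4261, 0.049 , 0.    ])), (array([200.5, 339.5]), 0.42, array([ 0.6387, -0.4422,  0.    ])), (array([379.8, 132.2]), 0.21, array([0.445 , 0.4199, 0.    ]))]
threaded_body top [(array([300.6, 250.4]), 0.62, array([0.4199, 0.0684, 0.    ]))]
flange side [(array([373.4, 222.6]), 0.94, array([0.6882, 0.0754, 0.    ]))]
flange top [(array([298.9, 169.6]), 0.57, array([0.6847, 0.0807, 0.    ]))]
```

```bash
python3 - <<'E'
import cv2
for c,(x,y,w,h) in dict(side=(240,90,200,150),top=(200,110,200,150)).items():
    im=cv2.imread(f"pics/{c}0.png"); cv2.imwrite(f"pics/{c}1.png",cv2.resize(im[y:y+h,x:x+w],None,fx=4,fy=4,interpolation=cv2.INTER_CUBIC))
E
```

```text
(no output)
```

View pics/side1.png

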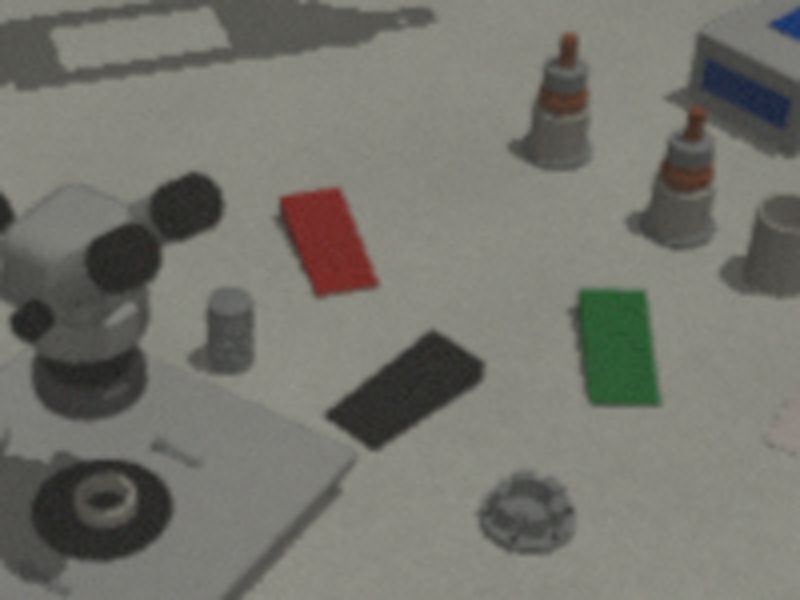

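View pics/top1.png

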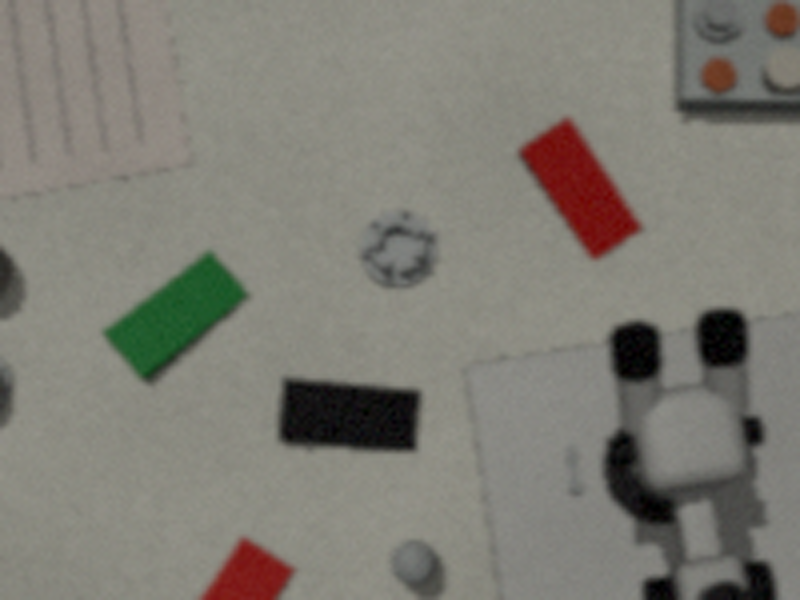

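```bash
cat > m.py <<'E'
from h import *
np.set_printoptions(precision=4,suppress=True)
S=lambda x,y:(240+x/4,90+y/4); T=lambda x,y:(200+x/4,110+y/4)
P=[("noseB",S(375,450),T(418,392),.003),("noseS",S(327,415),T(413,450),.003),("tailB",S(484,365),T(285,380),.02),("tailS",S(433,330),T(280,440),.02),("corner",S(355,458),T(465,367),.038)]
for n,a,b,z in P: print(n,"tri",tri(a,b),"side",onz("side",a,z)[:2],"top",onz("top",b,z)[:2])
im=cv2.imread("pics/top0.png")
# plate edges at z .038
a=onz("top",T(465,367),.038); 
for q in((800,318),(500,600)):
    v=onz("top",T(*q),.038)-a; print("edge dir",np.degrees(np.arctan2(v[1],v[0])),np.linalg.norm(v))
for q,c in((S(355,458),S(230,600)),(S(355,458),S(190,372))):
    v=onz("side",c,.038)-onz("side",q,.038); print("side edge",np.degrees(np.arctan2(v[1],v[0])))
for n,c in(("threaded_body",None),("flange",None)):
    r=[place_of(n,k)[0]["point"] for k in("side","top")]; print(n,tri(*r))
E
python3 m.py
```

```text
noseB tri [ 0.5586  0.0608 -0.0024] side [0.5634 0.0581] top [0.5564 0.059 ]
noseS tri [ 0.5109  0.0636 -0.0016] side [0.5153 0.0614] top [0.5092 0.0619]
tailB tri [0.5655 0.1679 0.0127] side [0.5721 0.1636] top [0.5623 0.1647]
tailS tri [0.5163 0.1695 0.0161] side [0.5207 0.1681] top [0.514  0.1668]
corner tri [0.5748 0.0216 0.0275] side [0.5829 0.0146] top [0.572 0.02 ]
edge dir -80.80021482088226 0.2691356336887207
edge dir -170.49083585026077 0.18426255546215212
side edge -78.54447518314599
side edge -173.7770177032338
threaded_body [ 0.4169  0.0653 -0.0147]
flange [ 0.6856  0.0807 -0.0056]
```

Call:
servo_tool --motion '[0.3, 0, 0, 0, 9.2, 0.3, 0, 0, 0, 9.2, 0.3, 0, 0, 0, 9.2, 0.3, 0, 0, 0, 9.2, 0.3, 0, 0, 0, 9.2, 0.3, 0, 0, 0, 9.2, 0.3, 0, 0, 0, 0]'

```text
t: 1.98
eef_pos: [0.2407, 0.5222, 0.2533]
orientation: [[-0.176, 0.984, -0.0], [0.984, 0.176, -0.0], [-0.0, -0.0, -1.0]]
force: [1.0, -0.4, 0.0]
gripper_width: 0.303
grip_force: 0.0
```

Call:
servo_tool --motion '[0.3, -4.5, 2.8, 0, 0, 0.3, -4.5, 2.8, 0, 0, 0.3, -4.5, 2.8, 0, 0, 0.3, -4.5, 2.8, 0, 0, 0.3, -4.5, 2.8, 0, 0, 0.3, -4.5, 2.8, 0, 0, 0.3, -4.4, 2.8, 0, 0, 0.3, -4.4, 2.7, 0, 0]'

```text
t: 2.98
eef_pos: [0.5239, 0.2073, 0.2535]
orientation: [[-0.178, 0.984, 0.0], [0.984, 0.178, 0.0], [0.0, 0.001, -1.0]]
force: [0.8, 0.2, -0.4]
gripper_width: 0.301
grip_force: 0.0
```

Call:
servo_tool --motion '[0.3, 0, 0, 5, 0, 0.3, 0, 0, 5, 0, 0.3, 0, 0, 5, 0, 0.3, 0, 0, 0, 0, 0.3, 0, 0, 0, 0]'

```text
t: 3.6
eef_pos: [0.5239, 0.2091, 0.1046]
orientation: [[-0.176, 0.984, 0.002], [0.984, 0.176, 0.001], [0.0, 0.002, -1.0]]
force: [-0.1, 0.9, 0.2]
gripper_width: 0.301
grip_force: 0.0
```

Call:
servo_tool --motion '[0.3, 0, 0, 3.5, 0, 0.3, 0, 0, 2.5, 0, 0.3, 0, 0, 1.4, 0, 0.3, -1, 0, 0, 0, 0.3, -1, 0, 0, 0, 0.3, 0, 0, 0, 0]'

```text
t: 4.35
eef_pos: [0.5273, 0.1882, 0.0305]
orientation: [[-0.173, 0.985, 0.002], [0.985, 0.173, 0.0], [0.0, 0.002, -1.0]]
force: [0.8, -0.2, 0.2]
gripper_width: 0.3
grip_force: 0.0
```

```bash
python3 - <<'E'
from h import *
im=read_camera("top"); a=cv2.resize(im[110:260,200:400,::-1],None,fx=4,fy=4,interpolation=cv2.INTER_CUBIC); 
cv2.imwrite("pics/t2.png",a)
cv2.imwrite("pics/s2.png",read_camera("side")[:,:,::-1])
E
```

```text
(no output)
```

View pics/t2.png

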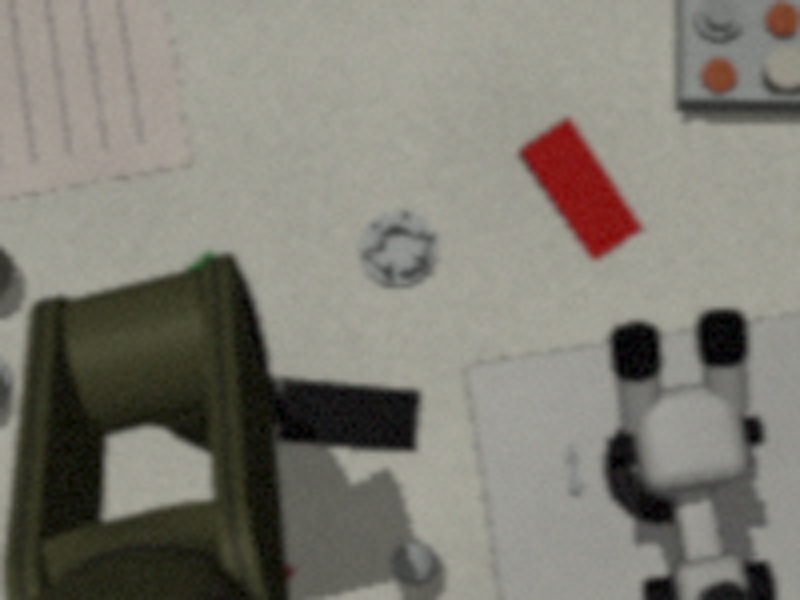

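The top view shows the wedge unmoved, with its nose at crop (416, 420) and the tail just reached by the gripper. The plate corner is at (465, 367). I'll push now.

Call:
servo_tool --motion '[0.3, -0.6, 0, 0, 0, 0.3, -0.6, 0, 0, 0, 0.3, -0.6, 0, 0, 0, 0.3, -0.6, 0, 0, 0, 0.3, -0.6, 0, 0, 0, 0.3, -0.6, 0, 0, 0, 0.3, 0, 0, 0, 0]'

```text
t: 5.32
eef_pos: [0.5327, 0.1529, 0.0292]
orientation: [[-0.174, 0.985, 0.0], [0.985, 0.174, -0.0], [-0.0, -0.0, -1.0]]
force: [0.9, -0.2, -0.3]
gripper_width: 0.299
grip_force: 0.0
```

```bash
python3 - <<'E'
from h import *
a=read_camera("top")[130:260,230:380,::-1]; b=read_camera("side")[130:260,260:410,::-1]
cv2.imwrite("pics/3.png",cv2.resize(np.vstack([a,b]),None,fx=800/150*.43,fy=800/150*.43) if 0 else cv2.resize(np.hstack([a,b]),None,fx=800/300,fy=800/300,interpolation=cv2.INTER_CUBIC))
for n in("wedge_nose","wedge_tail"):
    for c in("side","top"):
        print(n,c,[(np.round(r["point"],1),round(r["confidence"],2),np.round(onz(c,r["point"],0.01*(n=="wedge_tail")),4)) for r in place_of(n,c)[:4]])
E
```

```text
wedge_nose side [(array([324.5, 210.9]), 0.96, array([0.5654, 0.0184, 0.    ])), (array([327. , 260.6]), 0.94, array([ 0.6866, -0.1044,  0.    ])), (array([326.7, 160.7]), 0.79, array([0.4216, 0.1848, 0.    ])), (array([396. , 191.6]), 0.62, array([0.6585, 0.2169, 0.    ]))]
wedge_nose top [(array([311.5, 207.9]), 0.96, array([0.5575, 0.0364, 0.    ])), (array([354.8, 168.5]), 0.6, array([ 0.691, -0.104,  0.   ])), (array([257.4, 177.9]), 0.37, array([0.6548, 0.2166, 0.    ]))]
wedge_tail side [(array([346.5, 185.9]), 0.92, array([0.5485, 0.1288, 0.01  ])), (array([314.6, 138.2]), 0.9, array([0.3233, 0.2344, 0.01  ])), (array([394.5, 165.9]), 0.89, array([0.5926, 0.2977, 0.01  ])), (array([368.3, 262.4]), 0.68, array([ 0.7669, -0.0463,  0.01  ]))]
wedge_tail top [(array([280.7, 212.4]), 0.93, array([0.5401, 0.1348, 0.01  ])), (array([334.7, 144.2]), 0.65, array([ 0.7703, -0.0365,  0.01  ]))]
```

View pics/3.png

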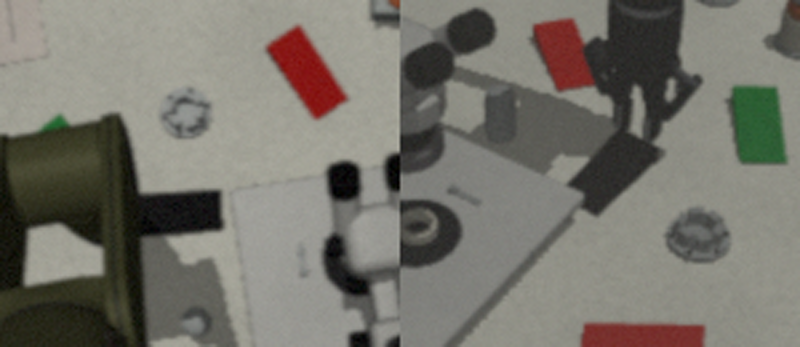

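Call:
servo_tool --motion '[0.3, 0, 0, 0, 2, 0.3, -0.8, 0, 0, 0, 0.3, -0.8, 0, 0, 0, 0.3, -0.8, 0, 0, 0, 0.3, -0.8, 0, 0, 0, 0.3, -0.8, 0, 0, 0, 0.3, 0, 0, 0, 0, 0.3, 0, 0, 0, 0]'

```text
t: 6.62
eef_pos: [0.5382, 0.1138, 0.0293]
orientation: [[-0.14, 0.99, 0.0], [0.99, 0.14, 0.0], [0.0, 0.0, -1.0]]
force: [0.3, 0.0, -0.4]
gripper_width: 0.302
grip_force: 0.0
```

```bash
python3 - <<'E'
from h import *
a=read_camera("top")[130:260,230:380,::-1]; b=read_camera("side")[130:260,260:410,::-1]
cv2.imwrite("pics/4.png",cv2.resize(np.hstack([a,b]),None,fx=800/300,fy=800/300,interpolation=cv2.INTER_CUBIC))
s=get_state();print(s["eef_pos"],s["force"],s["torque"])
for n in("wedge_nose","wedge_tail","short_foot"):
    for c in("side","top"):
        print(n,c,[(np.round(r["point"],1),round(r["confidence"],2),np.round(onz(c,r["point"],0.01*(n!="wedge_nose")),4)) for r in place_of(n,c)[:4]])
E
```

```text
[0.5381416  0.11408338 0.02930806] [-0.06556285 -0.72758809  0.19396187] [0.02506021 0.01604453 0.01266048]
wedge_nose side [(array([327.1, 261.2]), 0.73, array([ 0.688 , -0.1056,  0.    ])), (array([394. , 189.4]), 0.72, array([0.6488, 0.2206, 0.    ]))]
wedge_nose top [(array([352.5, 170.1]), 0.94, array([ 0.6854, -0.0964,  0.    ])), (array([327.3, 207. ]), 0.68, array([ 0.5611, -0.0149,  0.    ])), (array([257.4, 178.5]), 0.55, array([0.6528, 0.2165, 0.    ]))]
wedge_tail side [(array([392.2, 164.8]), 0.98, array([0.5845, 0.2972, 0.01  ])), (array([317.9, 140.3]), 0.88, array([0.3388, 0.2334, 0.01  ])), (array([371.1, 262.7]), 0.79, array([ 0.7723, -0.0423,  0.01  ]))]
wedge_tail top [(array([335.7, 144.2]), 0.75, array([ 0.7703, -0.0398,  0.01  ])), (array([300.5, 171.6]), 0.71, array([0.6757, 0.0745, 0.01  ])), (array([291. , 208.6]), 0.66, array([0.5529, 0.102 , 0.01  ])), (array([229.9, 198.3]), 0.66, array([0.5839, 0.3008, 0.01  ]))]
short_foot side [(array([321.3, 208.6]), 0.58, array([0.56  , 0.0112, 0.01  ]))]
short_foot top [(array([324.8, 208.2]), 0.82, array([ 0.5557, -0.007 ,  0.01  ])), (array([465.5, 232.8]), 0.37, array([ 0.4823, -0.4579,  0.01  ]))]
```

View pics/4.png

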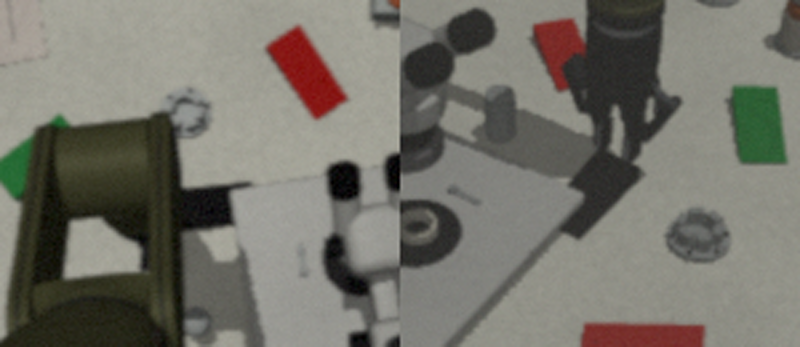

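Call:
servo_tool --motion '[0.3, -0.6, 0, 0, 0, 0.3, -0.6, 0, 0, 0, 0.3, -0.6, 0, 0, 0, 0.3, -0.5, 0, 0, 0, 0.3, 0, 0, 0, 0, 0.3, 0, 0, 0, 0]'

```text
t: 7.78
eef_pos: [0.5414, 0.091, 0.0293]
orientation: [[-0.14, 0.99, 0.0], [0.99, 0.14, -0.0], [-0.0, 0.0, -1.0]]
force: [0.6, -0.6, 0.5]
gripper_width: 0.299
grip_force: 0.0
```

Call:
servo_tool --motion '[0.3, -0.2, 0, 0, 0, 0.3, -0.1, 0, 0, 0, 0.3, 0, 0, 0, 0, 0.3, 0, 0, 0, 0]'

```text
t: 8.28
eef_pos: [0.5418, 0.0882, 0.0293]
orientation: [[-0.14, 0.99, -0.0], [0.99, 0.14, -0.0], [-0.0, -0.0, -1.0]]
force: [0.9, 0.2, 0.0]
gripper_width: 0.299
grip_force: 0.0
```

Call:
servo_tool --motion '[0.3, -0.2, 0, 0, 0, 0.3, -0.1, 0, 0, 0, 0.3, 0, 0, 0, 0, 0.3, 0, 0, 0, 0]'

```text
t: 8.78
eef_pos: [0.5422, 0.0853, 0.0293]
orientation: [[-0.14, 0.99, 0.0], [0.99, 0.14, 0.0], [0.0, 0.0, -1.0]]
force: [-0.1, 2.8, -0.2]
gripper_width: 0.297
grip_force: 1.0
```

Call:
servo_tool --motion '[0.3, -0.2, 0, 0, 0, 0.3, -0.1, 0, 0, 0, 0.3, 0, 0, 0, 0]'

```text
t: 9.15
eef_pos: [0.5425, 0.0838, 0.0293]
orientation: [[-0.139, 0.99, -0.0], [0.99, 0.139, 0.002], [0.002, 0.0, -1.0]]
force: [-1.3, 8.3, 0.1]
gripper_width: 0.302
grip_force: 4.2
```

Call:
servo_tool --motion '[0.3, -0.1, 0, 0, 0, 0.3, -0.1, 0, 0, 0, 0.3, 0, 0, 0, 0]'

```text
t: 9.52
eef_pos: [0.5427, 0.083, 0.0293]
orientation: [[-0.139, 0.99, -0.0], [0.99, 0.139, 0.004], [0.004, 0.0, -1.0]]
force: [-1.0, 12.4, 0.2]
gripper_width: 0.301
grip_force: 7.2
```

Call:
servo_tool --motion '[0.3, 0.4, 0, 0, 0, 0.3, 0.8, 0, 0, 0, 0.3, 2, 0, 0, 0, 0.3, 0, 0, -4, 0, 0, 0, 0, -5, 0, 0, 0, 0, -3, 0, 0, 0, 0, 0, 0, 0, 0, 0, 0, 0]'

```text
t: 10.52
eef_pos: [0.5376, 0.1124, 0.1487]
orientation: [[-0.141, 0.99, -0.001], [0.99, 0.141, -0.0], [-0.0, -0.001, -1.0]]
force: [-0.3, -0.1, -0.4]
gripper_width: -0.001
grip_force: 0.0
```

```bash
python3 - <<'E'
from h import *
a=read_camera("top")[130:260,230:380,::-1]; b=read_camera("side")[130:260,260:410,::-1]
cv2.imwrite("pics/5.png",cv2.resize(np.hstack([a,b]),None,fx=800/300,fy=800/300,interpolation=cv2.INTER_CUBIC))
for n in("base_corner",):
    for c in("side","top"):
        print(n,c,[(np.round(r["point"],1),round(r["confidence"],2),np.round(onz(c,r["point"],0.038),4)) for r in place_of(n,c)[:4]])
E
```

```text
base_corner side [(array([319.6, 204. ]), 0.59, array([ 0.5643, -0.0007,  0.038 ])), (array([380.3, 132.9]), 0.29, array([0.4795, 0.371 , 0.038 ]))]
base_corner top [(array([320.8, 204.2]), 0.56, array([0.5644, 0.0055, 0.038 ]))]
```

View pics/5.png

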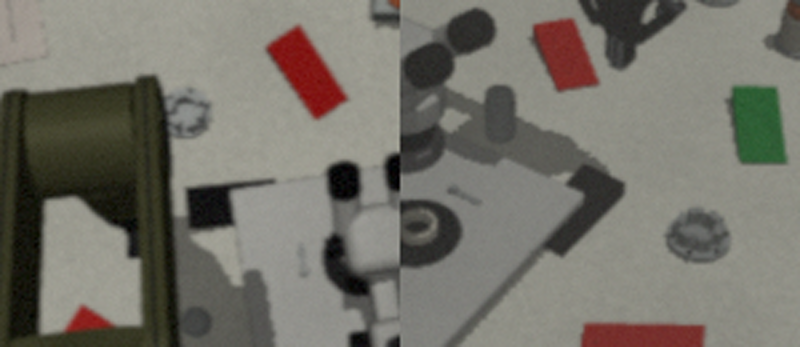

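The wedge stays under the corner with only about 40 mm of its tail showing, crop (188–232, 185–228). The microscope plate has not moved. Next I'll move above the corner and press.

Call:
servo_tool --motion '[0, -3.8, 0.2, 0, 0, 0, -3.8, 0.2, 0, 0, 0, -3.8, 0.2, 0, 0, 0, 0, 0, 3, 0, 0, 0, 0, 3, 0, 0, 0, 0, 1.5, 0, 0, 0, 0, 0, 0]'

```text
t: 11.6
eef_pos: [0.5593, 0.0, 0.0728]
orientation: [[-0.14, 0.99, -0.004], [0.99, 0.14, 0.0], [0.001, -0.004, -1.0]]
force: [0.2, 0.5, 0.2]
gripper_width: -0.004
grip_force: 0.0
```

Call:
servo_tool --motion '[0, 0, 0, 0.5, 0, 0, 0, 0, 0.3, 0, 0, 0, 0, 0.3, 0, 0, 0, 0, 0, 0]'

```text
t: 12.1
eef_pos: [0.5604, -0.0, 0.0634]
orientation: [[-0.14, 0.99, 0.0], [0.99, 0.14, -0.0], [-0.0, 0.0, -1.0]]
force: [-0.8, -0.2, -0.0]
gripper_width: 0.0
grip_force: 0.0
```

Call:
servo_tool --motion '[0, 0, 0, 0.2, 0, 0, 0, 0, 0.1, 0, 0, 0, 0, 0.1, 0, 0, 0, 0, 0, 0]'

```text
t: 12.6
eef_pos: [0.5604, -0.0001, 0.06]
orientation: [[-0.14, 0.99, 0.0], [0.99, 0.14, -0.0], [-0.0, 0.0, -1.0]]
force: [-1.4, -0.4, 7.4]
gripper_width: 0.002
grip_force: 3.0
```

Call:
servo_tool --motion '[0, 0, 0, 0.1, 0, 0, 0, 0, 0.1, 0, 0, 0, 0, 0, 0]'

```text
t: 12.98
eef_pos: [0.5604, -0.0001, 0.0599]
orientation: [[-0.14, 0.99, 0.001], [0.99, 0.14, -0.0], [-0.0, 0.001, -1.0]]
force: [-5.0, 0.3, 20.2]
gripper_width: 0.004
grip_force: 10.0
```

Call:
servo_tool --motion '[0, 0, 0, -0.2, 0, 0, 0, 0, -0.8, 0, 0, 0, 0, -3, 0, 0, 0, 0, -4, 0, 0, 4, 0, -3, 0, 0, 5, 0, 0, 0, 0, 5, 0, 0, 0, 0, 0, 0, 0, 0]'

```text
t: 13.98
eef_pos: [0.5401, 0.1416, 0.1675]
orientation: [[-0.145, 0.989, -0.0], [0.989, 0.145, 0.001], [0.001, 0.0, -1.0]]
force: [-0.5, -0.2, -0.4]
gripper_width: -0.003
grip_force: 0.0
```

Call:
servo_tool --motion '[0, 5, 0, 0, 0, 0, 5, 0, 0, 0, 0, 0, 0, 0, 0, 0, 0, 0, 0, 0]'

```text
t: 14.48
eef_pos: [0.5267, 0.2367, 0.167]
orientation: [[-0.141, 0.99, -0.001], [0.99, 0.141, -0.001], [-0.001, -0.001, -1.0]]
force: [0.1, -0.4, 0.2]
gripper_width: 0.005
grip_force: 0.0
```

```bash
python3 - <<'E'
from h import *
a=read_camera("top")[130:260,230:380,::-1]; b=read_camera("side")[130:260,260:410,::-1]
cv2.imwrite("pics/6.png",cv2.resize(np.hstack([a,b]),None,fx=800/300,fy=800/300,interpolation=cv2.INTER_CUBIC))
E
```

```text
(no output)
```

View pics/6.png

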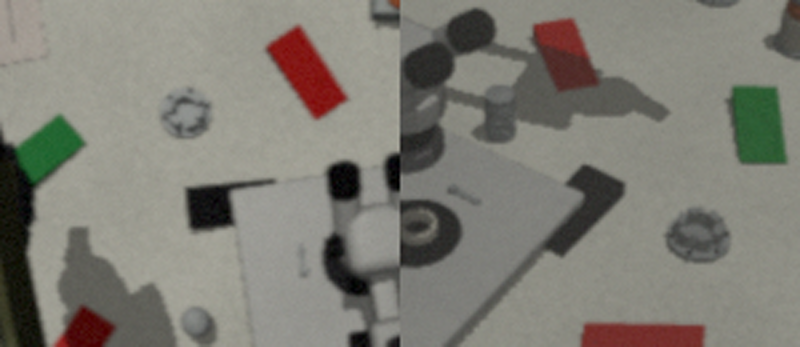

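After the press, the wedge at crop (188–275, 182–228) and the plate are unchanged, and the arm is clear.

```bash
python3 -c "from rig import hand_in; print(hand_in())"
```

```text
the job is handed in; nothing more can be done
None
```

I pushed the wedge snug under the short foot (12 N at the tail) and pressed the corner firm at 7 to 20 N (20 N is over the suggested 5 to 10 N); the plate didn't sink or shift, the arm is clear, and I handed the job in without getting a verdict back.

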